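# Fit the sleeve that passes the gauge pin and lift its carrier level

### The arm

A 6-joint arm with a two-finger parallel gripper is mounted at the origin on the work surface. World frame = base frame: x ahead of the robot, y to its left, z up, the work surface at z = 0. Lengths are in m, angles in degrees, forces in N, time in s.
With the tool pointing down it reaches from about 0.25 to 0.725 m from the base axis. Payload 9.7 kg.
Tool frame: the origin (TCP) lies between the finger pads; the fingertips stand 17 mm ahead of it and the grasp point (between the pads) lies 2 mm behind it; z points along the fingers, y is the direction in which the jaws open and shut (so a half turn about z gives the same grasp; the last joint's range is limited). The gripper opens to 85 mm and grips with 20 to 120 N. Pads are 22 mm wide; open, the fingers measure 114 mm over their backs; the gripper's body (76 mm by 85 mm) begins 54 mm behind the grasp point. The pads swing forward as they close: fully open they stand 13 mm farther back than shut.
Start: joints at [-67.609, 4.979, 10.078, 95.1, 0, 90], TCP at [0.21, -0.509, 0.209] pointing down, gripper open.
Joint ranges: [-179.16, 179.16], [-48.56, 103.87], [-65.8, 70.77], [-126.05, 130.52], [-82.76, 87.17], [-180, 180]. Speed limits (degrees/s): [127.2, 127.2, 147.25, 180, 180, 180].

### API

Orientations are given as [roll, pitch, yaw] about the fixed x, y, z axes, in that order (R = Rz(yaw) Ry(pitch) Rx(roll)).
In Python, from workcell import monitor, cams, order gives the robot as it stands. The module is installed in compiled form; this text tells all that it offers.
- The arm moves only by the shell command python3 -m handwheel 'ROWS' [OPENING] [FORCE]. ROWS is JSON, a list of rows, each a list of 6 numbers: the shift along the tool's x, y, z in m, then the turn, a rotation vector about the tool's x, y, z in degrees. In form: [[tx, ty, tz, wx, wy, wz], ...]. A call has exactly 8 rows; each row shifts and turns the commanded pose from where the row before left it, along the tool's axes as they then stand; what a row does not reach is not made up. A row lasts 1/12 s, in which the tool goes at most 41.7 mm and 7.16 degrees, less where a joint would pass 70% of its speed; a pose out of reach is approached as far as the arm can. A call is refused whole if a number of a shift passes 0.0417 or a number of a turn 7.16, either way. A call with a gripper value outside its range is refused whole. OPENING is the opening, from -1 (shut) to 1 (fully open), set as the call begins (- or left out, the last holds). The fingers move at their own pace and stop on an object; FORCE is the grip in N (left out, the last holds). Time passes only in rows, so rows that do not move let the fingers close, or fill a call up. It gives the time, the measured TCP pose, the force and the opening at its end, in the units of the state.
- monitor.get_obs(): the state, without advancing time (a new reading comes with each control period).
- cams.camera(name): name is "side" or "top"; returns a dict with "img" (420x560x3 uint8, red, green, blue), "depth" (420x560 float32, m along the optical axis (not along the pixel's ray), 0 where there is no reading), "fx", "fy", "cx", "cy" (pixels), "rvec" (rotation vector, rad) and "tvec" (3), from world to camera coordinates, as OpenCV has them. Camera axes: x right, y down, z forward; pixel columns grow to the right and rows downward; lengths in m; the calibration is good to about 2 mm. A picture is of the moment at which its call begins.
- order.job_done(): hands the job in, once; it reports no verdict.
The state is a dict: "time": time; "q": joint angles; "qd": joint speeds; "joint_efforts": joint torques, N m; "ee_pos": TCP position; "tcp_rot": TCP orientation; "wrist_force": force on the tool from outside, world axes, zero at the start; "torque": the same for the moment, N m; "opening": finger opening in m.
Only numpy, scipy, OpenCV 4.12 (cv2) and the standard library are available. Lean on these libraries where they do the work, as an engineer would, in place of code of your own. Each camera call takes 0.05 s, during which the arm holds its last target. There are 200 camera calls.

### The job

Two aluminium sleeves look alike from outside, but only one has a bore that goes over the upright pin on the dark carrier plate: slide that one fully home on the pin and let go of it, leaving the other one on the bench. Then take the carrier by its handle bar, lift it level about 10 cm clear of the bench and finish while still holding it there, steady and level, with the sleeve on its pin. Do not disturb the other things on the bench.

Things in the scene. Friction and masses are not known exactly. Their poses are not given: they have to be found in the camera images.
- carrier: Loose carrier, 0.4 kg (may vary by a fifth): dark steel-coloured plate 180 by 70 mm, 8 mm thick, flat on the bench. Origin at the centre of its underside; x along its length, y across, z up. At x = +70 mm stands the gauge pin; at x = 0 the handle (raised aluminium bar on two thin steel legs); at x = -70 mm a solid steel block 24 by 50 mm, top 43 mm above the bench. It turns to any yaw. With the sleeve on the pin it balances within about 10 mm of the handle's middle.
- pin_seat (a point): Foot of the gauge pin on the carrier, 18 mm above the bench: centre of the top of a steel shoulder 28 mm across, on which the fitted sleeve sits when home. The steel pin on it is 16 mm in diameter, rises 52 mm above this point and tapers to 7 mm over its last 10 mm. Axes as the carrier's.
- handle (a point): Middle of the carrier's handle bar, 79 mm above the underside of the plate. The bar is 46 mm long along the carrier's x, 14 mm thick across (y) and 18 mm high, its top 88 mm above the underside; below it only two 8 mm legs at x = +-17 mm. Axes as the carrier's.
- sleeve_wide: Loose aluminium sleeve, outside 34 mm, 45 mm high, bore 19 mm right through (the one that passes over the pin), 0.08 kg (may vary by 0.7 to 1.4), standing upright on the bench. Origin at the centre of its underside, z along its axis.
- sleeve_narrow: Loose aluminium sleeve, outside 34 mm, 45 mm high, bore 12 mm (too narrow: it stops on the pin's tip), standing upright on the bench. Origin at the centre of its underside, z along its axis.
- lens_cell: flat black ring, outside 40 mm, bore 26 mm, 12 mm high; origin at the centre of its underside. Bystander, lying among the sleeves.
- driver: screwdriver with a black handle, 150 mm long, lying on the bench; origin under its middle, long side along its x. Bystander.
- post_base: small stepped steel foot, 44 mm across, 30 mm high; origin at the centre of its underside. Bystander.
- post_holder: upright dark steel tube, 25 mm across on a 48 mm foot, 70 mm high, its tube end open; origin at the centre of its underside. Bystander.
- spanner: steel spanner 140 mm long, lying on the bench; origin under its middle, long side along its x. Bystander.
Not all that is in view belongs to the job. What is shaped like the carrier but brown is not meant.

How it is judged:
By the outcome, as a careful person would: the job done as asked, in the order asked, and still so for the second after the job is handed in, while the arm keeps its last pose, push and grip.
It also fails if it takes over 46 s, if anything falls off the work surface, if the arm or the gripper's body presses on something with over 40 N, if the wrist force passes 120 N, or if a joint passes its speed limit or range.

## Working session

There is one attempt and no reset: what is moved stays moved. The work goes in short steps, Python scripts to look and compute and a shell command to move; the robot and the scene stay as the last step left them, time stands still between calls to the robot, and variables do not carry over. Pictures are saved under pics/ and viewed, about 8 in all and at most 12, crops included, and the job is handed in when it is done.

```bash
mkdir -p pics; cat > h.py <<'E'
import numpy as np,cv2
from workcell import monitor,cams,order
def cam(n):
    c=cams.camera(n); c['R']=cv2.Rodrigues(np.array(c['rvec'],float))[0]; c['t']=np.array(c['tvec'],float).ravel(); return c
def world(c):
    d=c['depth'];v,u=np.mgrid[:420,:560]
    P=np.stack([(u-c['cx'])/c['fx']*d,(v-c['cy'])/c['fy']*d,d],-1)
    W=(P-c['t'])@c['R']; W[d==0]=np.nan; return W
def ray(c,u,v,z):
    r=c['R'].T@np.array([(u-c['cx'])/c['fx'],(v-c['cy'])/c['fy'],1]);o=-c['R'].T@c['t']
    return o+r*(z-o[2])/r[2]
def proj(c,p):
    q=c['R']@np.array(p)+c['t'];return q[0]/q[2]*c['fx']+c['cx'],q[1]/q[2]*c['fy']+c['cy']
def save(n,im): cv2.imwrite('pics/'+n,im[...,::-1])
E
python3 - <<'E'
from h import *
for n in('top','side'):
    c=cam(n); save(n+'0.png',c['img']); np.savez('/tmp/'+n+'.npz',**c)
    print(n,c['fx'],-c['R'].T@c['t'],c['R'][2])
    W=world(c);print(np.nanmin(W[...,2]),np.mean(c['depth']==0))
print(monitor.get_obs())
E
```

```text
top 467.0234363404458 [0.42663083 0.05296125 1.22125328] [ 0.06725177  0.0214001  -0.99750651]
-0.7723390918519378 0.004047619047619047
side 501.1047359468612 [ 0.30373395 -0.75820624  0.75863831] [ 0.18983655  0.76520938 -0.61515583]
-0.6713149365473905 0.0038562925170068027
{'time': 0.1, 'q': array([-6.76110420e+01,  5.00781195e+00,  1.00379137e+01,  9.50999040e+01,
       -2.84774568e-04,  8.99995207e+01]), 'qd': array([ 0.01446958, -0.163286  ,  0.10305929, -0.12867427, -0.07236423,
       -0.04842387]), 'joint_efforts': array([-8.16924021e-04, -5.21562767e+01,  4.65651512e+01,  1.59799063e-02,
        4.72796842e-07,  5.27387755e-06]), 'ee_pos': array([ 0.20939713, -0.50831755,  0.20854562]), 'tcp_rot': array([-1.79930198e+02,  2.84190432e-04,  2.23894377e+01]), 'wrist_force': array([-0.02934189, -0.34973221, -1.1256365 ]), 'torque': array([-0.03695597, -0.00714973, -0.02291174]), 'opening': 0.08530536835551755}
```

View pics/top0.png

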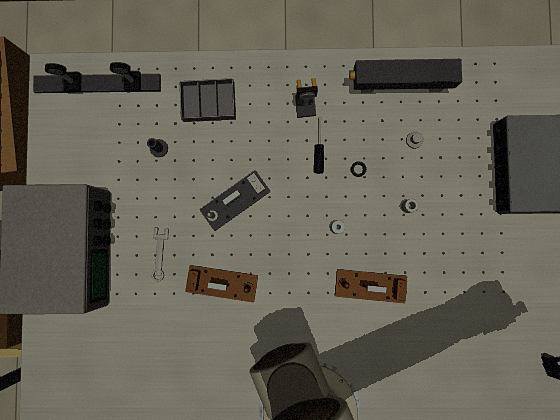

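View pics/side0.png

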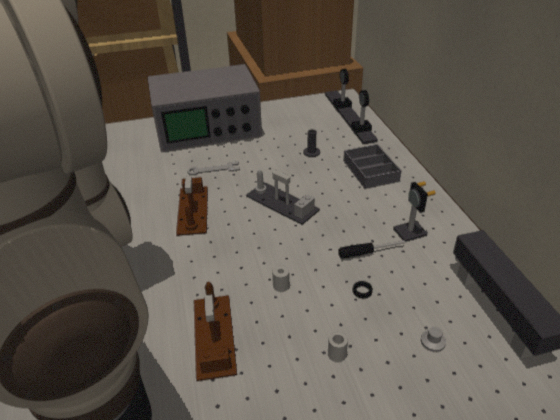

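The top view shows the dark carrier at about (235,200), with its pin at (211,215) and its block at (259,182). The two brown look-alikes are at (222,284) and (371,286). The sleeve candidates are at (337,227) and (409,205); (414,139) is the post base and (358,169) the lens ring. Next I'll measure the bores and view one enlarged crop.

```bash
python3 - <<'E'
from h import *
T=dict(np.load('/tmp/top.npz'));S=dict(np.load('/tmp/side.npz'))
W=world(T);z=W[...,2]
for (u,v) in((337,227),(409,205)):
    sl=np.s_[v-15:v+16,u-15:u+16]
    m=(z[sl]>0.035)&(z[sl]<.06); P=W[sl][m]
    (x,y),r=cv2.minEnclosingCircle(P[:,:2].astype(np.float32))
    g=T['img'][sl].mean(-1)
    vv,uu=np.nonzero(m);print('top',m.sum(),P.mean(0),(x,y),r,'area-based hole: ',)
    cx,cy=uu.mean(),vv.mean();px=np.hypot(*(np.mgrid[:31,:31]-np.array([cy,cx])[:,None,None]))
    sc=T['depth'][sl][m].mean()/T['fx']
    print('mm/px',sc*1e3,'centre px',u-15+cx,v-15+cy)
    print(np.round(g[9:22,9:22]).astype(int)); print(np.round(z[sl][9:22,9:22]*1000).astype(int))
# carrier: plate/handle/pin/block by height
sl=np.s_[165:235,195:275];zz=z[sl];Wc=W[sl]
for n,a,b in(('plate',.004,.012),('mid',.05,.075),('block',.037,.048),('handle',.082,.095)):
    m=(zz>a)&(zz<b);P=Wc[m]
    if len(P): print(n,m.sum(),P.mean(0),cv2.minAreaRect(P[:,:2].astype(np.float32)))
a=cv2.resize(T['img'][165:235,195:275],None,fx=5,fy=5,interpolation=2)
b=[cv2.resize(T['img'][v-17:v+18,u-20:u+20],None,fx=10,fy=10,interpolation=2) for u,v in((337,227),(409,205))]
c=[cv2.resize(S['img'][v-20:v+20,u-20:u+20],(350,350),interpolation=2) for u,v in((281,278),(338,346))]
save('crop1.png',cv2.resize(np.vstack([np.hstack([a,b[0]]) if 0 else np.hstack([b[0],b[1]]),cv2.resize(np.hstack(c),(800,250))]),(800,600)))
save('crop2.png',cv2.resize(np.hstack([a,np.zeros((350,0,3),np.uint8)]),(400,350)))
E
```

```text
top 130 [ 0.46906277 -0.07279761  0.04395792] (0.46903276443481445, -0.07326722145080566) 0.016910873353481293 area-based hole: 
mm/px 2.514910793121019 centre px 337.6384615384615 226.62307692307692
[[ 55  64  57  54 115 132 131 132 132 128 117  81 119]
 [ 60  40  72 135 136 133 134 131 128 130 132 119  86]
 [ 49  42 137 133 131 136 135 137 136 130 133 130 130]
 [ 26 101 137 131 135 141  96  91 122 142 133 132 130]
 [ 25 139 133 130 135  95  31  24  37  98 134 133 132]
 [ 25 144 134 131 134 124  57  44  22  24 147 134 131]
 [ 28 150 134 133 132 129  61  52  31  37 145 130 131]
 [ 28 148 135 130 135  82  54  51  12  79 140 133 133]
 [ 20  97 142 134 133 130 102  61  91 140 132 130 133]
 [ 20  31 151 140 129 132 134 134 137 135 133 133 121]
 [ 77  10  64 146 139 134 134 132 131 130 134 131 114]
 [125  73   9  51 134 141 140 137 140 137 112  90 118]
 [121 122  97  40  56  47  66  92 116  86 119 116 119]]
[[-1  2  0 26 44 40 45 47 47 46 47  0  2]
 [ 1 -5 43 43 47 43 44 45 46 44 47 47 -1]
 [ 0 37 49 47 46 44 42 41 45 46 42 44 46]
 [19 39 42 46 46 46 45 43 48 43 47 45 45]
 [34 43 46 41 40
[... 1720 characters left out ...]
 45]
 [10 20 25 31 42 45 42 44 42 43 44 40 40]
 [ 3 10 20 27 31 43 40 41 45 42 47 42  1]]
plate 1458 [0.53799419 0.19335663 0.00765633] ((0.5447381734848022, 0.19184458255767822), (0.20820315182209015, 0.18194086849689484), 89.4591064453125)
mid 35 [0.50456948 0.24194353 0.06562482] ((0.5244500637054443, 0.21617211401462555), (0.013170752674341202, 0.09231457114219666), 35.695552825927734)
block 188 [0.57928762 0.13763919 0.04316172] ((0.5435237288475037, 0.18435949087142944), (0.049788590520620346, 0.15230655670166016), 38.13296127319336)
handle 110 [0.54237586 0.19099105 0.08767316] ((0.5427588820457458, 0.1913193017244339), (0.014451182447373867, 0.045533571392297745), 34.579612731933594)
```

View pics/crop1.png

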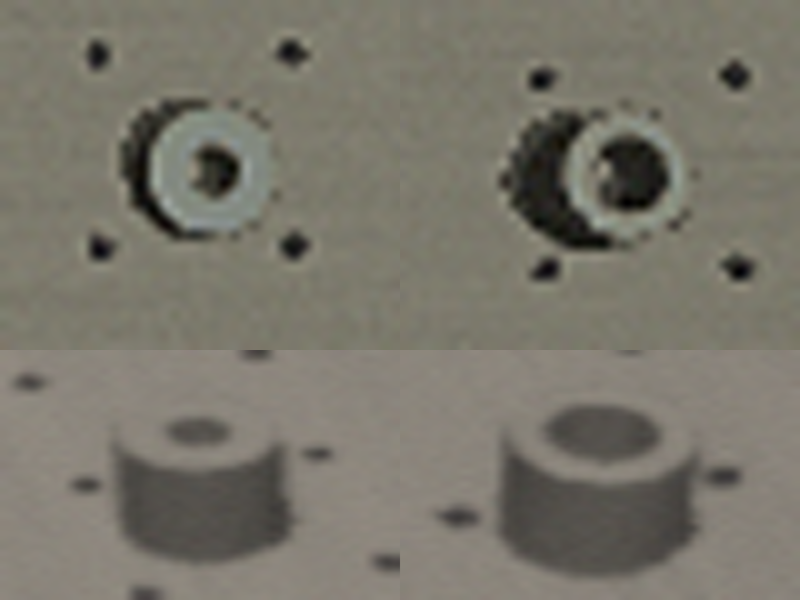

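View pics/crop2.png

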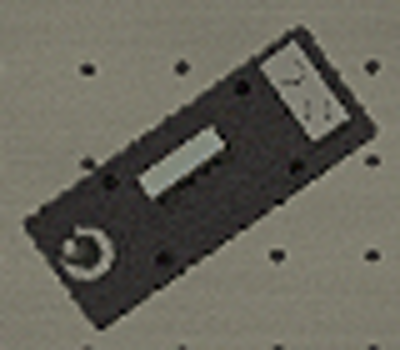

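In the crops, the sleeve at top (409,205) / side (338,346) has a thin wall, with a bore about 0.55 of the outside (19/34), so it is the wide one. The sleeve at top (337,227) / side (281,278) has a thick wall and a small bore (12/34), so it is the narrow one and stays put. The dark plate has its shoulder ring and pin at crop (87,252), its handle bar at (182,162) and its block at (305,92). Next I'll refine the positions.

```bash
cat > meas.py <<'E'
from h import *
def fitring(c,u,v,z,win=16):  # bright top face outline -> circle on plane z
    g=c['img'][v-win:v+win+1,u-win:u+win+1].astype(float).mean(-1); W=world(c)[v-win:v+win+1,u-win:u+win+1]
    m=((abs(W[...,2]-z)<.007)).astype(np.uint8)
    k=max(cv2.findContours(m,0,1)[0],key=cv2.contourArea)
    P=np.array([ray(c,a+u-win,b+v-win,z)[:2] for a,b in k[:,0]])
    (x,y),r=cv2.minEnclosingCircle(P.astype(np.float32)); return (x,y),r
E
python3 - <<'E'
from meas import *
T=dict(np.load('/tmp/top.npz'));S=dict(np.load('/tmp/side.npz'))
print('sleeve',fitring(T,409,205,.045),fitring(S,338,340,.045))
for n,c,sl in(('top',T,(165,235,195,275)),('side',S,(150,230,235,330))):
    a,b,e,f=sl;I=c['img'][a:b,e:f].astype(int);W=world(c)[a:b,e:f];z=W[...,2]
    m=(z>.003)&(z<.013)&(I.mean(-1)<85);m=cv2.morphologyEx(m.astype(np.uint8),cv2.MORPH_OPEN,np.ones((3,3)))
    k=max(cv2.findContours(m,0,1)[0],key=cv2.contourArea)[:,0]
    P=np.array([ray(c,u+e,v+a,.008)[:2] for u,v in k],np.float32);print(n,'plate',cv2.minAreaRect(P))
    m=((z>.083)&(z<.094)).astype(np.uint8);v,u=np.nonzero(m)
    P=np.array([ray(c,p+e,q+a,.088)[:2] for p,q in zip(u,v)],np.float32);print(n,'handle',cv2.minAreaRect(P),P.mean(0))
    m=((z>.058)&(z<.075)&((W[...,0]-.503)**2+(W[...,1]-.248)**2<.02**2));v,u=np.nonzero(m);print(n,'pin top',W[m].mean(0),u.mean()+e,v.mean()+a,m.sum(),W[m][:,2].max())
    m=((z>.037)&(z<.048)&((W[...,0]-.503)**2+(W[...,1]-.248)**2>.04**2)&((W[...,0]-.543)**2+(W[...,1]-.191)**2>.045**2)&(I.mean(-1)>85));print(n,'block',cv2.minAreaRect(W[m][:,:2].astype(np.float32)))
E
```

```text
sleeve ((0.5216004252433777, -0.25742441415786743), 0.017091667279601097) ((0.5204139351844788, -0.2625322639942169), 0.018841475248336792)
top plate ((0.5423102974891663, 0.19144369661808014), (0.07125875353813171, 0.17977428436279297), 35.09336853027344)
top handle ((0.5424171090126038, 0.19091728329658508), (0.014317857101559639, 0.0454019196331501), 35.133201599121094) [0.54250234 0.19083755]
top pin top [0.50181295 0.24730055 0.06548606] 209.36666666666667 214.36666666666667 30 0.0734461609394035
top block ((0.582389771938324, 0.13372410833835602), (0.04876408725976944, 0.02216515503823757), 34.91267395019531)
side plate ((0.5404307842254639, 0.18664732575416565), (0.07378028333187103, 0.18207405507564545), 35.00846862792969)
side handle ((0.539636492729187, 0.18601930141448975), (0.020021338015794754, 0.04741332679986954), 38.41370391845703) [0.54035985 0.18592356]
side pin top [0.5007442  0.24355158 0.06473053] 259.375 173.0625 32 0.07291715895389232
side block ((0.5811302661895752, 0.13191813230514526), (0.049365732818841934, 0.024816982448101044), 36.81705856323242)
```

```bash
python3 -m handwheel '[[0,0,0,0,0,7],[0,0,0,0,0,7],[0,0,0,0,0,7],[0,0,0,0,0,7],[0,0,0,0,0,7],[0,0,0,0,0,7],[0,0,0,0,0,7],[0,0,0,0,0,7]]' 1 60
python3 -m handwheel '[[0,0,0,0,0,7.1],[0,0,0,0,0,7.1],[0,0,0,0,0,7.1],[-0.002,-0.03,0.008,0,0,0],[-0.002,-0.03,0.008,0,0,0],[-0.002,-0.03,0.008,0,0,0],[-0.002,-0.03,0.008,0,0,0],[-0.002,-0.03,0.008,0,0,0]]'
python3 -m handwheel '[[-0.002,-0.03,0.008,0,0,0],[-0.002,-0.03,0.008,0,0,0],[-0.002,-0.03,0.008,0,0,0],[-0.002,-0.03,0.008,0,0,0],[-0.002,-0.03,0.008,0,0,0],[-0.002,-0.03,0.008,0,0,0],[-0.001,-0.03,0.008,0,0,0],[0,-0.01,0.008,0,0,0]]'
```

```text
time: 0.77
ee_pos: [0.2094, -0.5084, 0.2087]
tcp_rot: [-180.0, 0.0, -34.0]
wrist_force: [0.1, -0.2, -0.6]
opening: 0.0854
time: 1.43
ee_pos: [0.3166, -0.4208, 0.1685]
tcp_rot: [-179.3, 0.0, -53.3]
wrist_force: [-0.3, -0.0, -0.2]
opening: 0.0854
time: 2.1
ee_pos: [0.3943, -0.3401, 0.1156]
tcp_rot: [-174.4, 0.0, -44.0]
wrist_force: [-0.4, 0.3, -0.4]
opening: 0.0853
```

```bash
cat >> h.py <<'E'
from scipy.spatial.transform import Rotation as Ro
def delta(p,yaw,name=''):
    o=monitor.get_obs();R=Ro.from_euler('xyz',o['tcp_rot'],degrees=True)
    G=Ro.from_euler('xyz',[180,0,yaw],degrees=True)
    print(name,'t',round(o['time'],2),'pos',o['ee_pos'].round(4),'rot',o['tcp_rot'].round(1),'q',o['q'].round(1),'F',o['wrist_force'].round(1),'open',round(o['opening'],4))
    print(' shift(cur tool)',R.inv().apply(np.array(p)-o['ee_pos']).round(4),'shift(goal tool)',G.inv().apply(np.array(p)-o['ee_pos']).round(4),'turn',np.degrees((R.inv()*G).as_rotvec()).round(2))
E
python3 - <<'E'
from h import *
c=cam('side');save('s1.png',c['img']);delta((.5215,-.259,.10),-54.9)
E
```

```text
t 2.15 pos [ 0.3938 -0.3399  0.114 ] rot [-1.745e+02  1.000e-01 -4.400e+01] q [-4.410e+01  1.000e-01 -5.700e+00  8.440e+01  5.500e+00  1.799e+02] F [ 0.4  0.  -0. ] open 0.0853
 shift(cur tool) [ 0.0357 -0.1448  0.028 ] shift(goal tool) [ 0.0072 -0.1509  0.014 ] turn [-5.51  0.66 10.88]
```

View pics/s1.png

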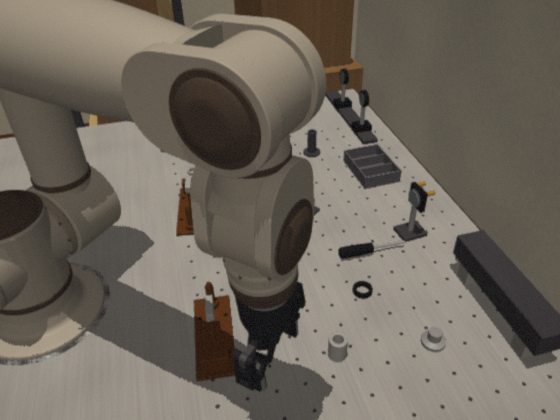

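The last joint reached its 180° range. Fitting the readings, the tool yaw is q1 − q6 + 180, so I'll use the equivalent half-turn grasp, yaw 125, and turn back in place while levelling. The side view shows the open gripper at (255,365), clear of the wide sleeve at (338,346) and above the brown carrier.

```bash
python3 -m handwheel '[[0,0,-0.01,-5.5,0.7,0],[0,0,0,0,0,-7.1],[0,0,0,0,0,-7.1],[0,0,0,0,0,-7.1],[0,0,0,0,0,-7.1],[0,0,0,0,0,-7.1],[0,0,0,0,0,-7.1],[0,0,0,0,0,-7.1]]'
python3 -m handwheel '[[0,0,0,0,0,-7.1],[0,0,0,0,0,-7.1],[0,0,0,0,0,-7.1],[0,0,0,0,0,-7.1],[0,0,0,0,0,-7.1],[0,0,0,0,0,-7.1],[0,0,0,0,0,-7.1],[0,0,0,0,0,-7.1]]'
python3 -m handwheel '[[0,0,0,0,0,-7.1],[0,0,0,0,0,-7.1],[0,0,0,0,0,-7.1],[0,0,0,0,0,-7.1],[0,0,0,0,0,-7.1],[0,0,0,0,0,-7.1],[0,0,0,0,0,-7.1],[0,0,0,0,0,-7.1]]'
python3 - <<'E'
from h import *
delta((.5215,-.259,.10),125.1)
E
```

```text
time: 2.82
ee_pos: [0.3823, -0.353, 0.1258]
tcp_rot: [179.9, -0.9, 7.1]
wrist_force: [0.2, 0.2, -0.2]
opening: 0.0854
time: 3.48
ee_pos: [0.3823, -0.353, 0.1258]
tcp_rot: [179.2, -0.4, 63.9]
wrist_force: [-0.2, -0.8, 0.1]
opening: 0.0852
time: 4.15
ee_pos: [0.3823, -0.353, 0.1258]
tcp_rot: [179.3, 0.5, 120.7]
wrist_force: [-0.2, -0.2, -1.2]
opening: 0.0855
 t 4.15 pos [ 0.3823 -0.353   0.1258] rot [179.3   0.5 120.7] q [-43.1  -0.6  -4.9  85.1   0.6  16.3] F [-0.2 -0.2 -1.2] open 0.0855
 shift(cur tool) [0.0101 0.1673 0.0279] shift(goal tool) [-0.0031  0.1679  0.0258] turn [ 0.72  0.48 -4.44]
```

```bash
python3 -m handwheel '[[0,0,0,0.7,0.5,-4.4],[0,0.025,0,0,0,0],[0,0.028,0,0,0,0],[-0.001,0.028,0,0,0,0],[-0.001,0.028,0,0,0,0],[-0.001,0.028,0.01,0,0,0],[0,0.028,0.01,0,0,0],[0,0.003,0.006,0,0,0]]'
python3 - <<'E'
from h import *
c=cam('side');save('s2.png',c['img'][200:420,200:480].repeat(2,0).repeat(2,1));
c=cam('top');save('t2.png',c['img']);delta((.5215,-.259,.032),125.1)
E
```

```text
time: 4.82
ee_pos: [0.5248, -0.2573, 0.0985]
tcp_rot: [179.9, -0.1, 124.9]
wrist_force: [0.4, -1.4, -0.5]
opening: 0.0855
 t 4.92 pos [ 0.5222 -0.2586  0.0983] rot [-1.799e+02 -1.000e-01  1.248e+02] q [-26.4   8.8   2.1  83.4   0.   28.8] F [-0.4 -0.7  0.1] open 0.0854
 shift(cur tool) [-0.0001 -0.0008  0.0663] shift(goal tool) [ 0.0001 -0.0008  0.0663] turn [-0.05 -0.15 -0.28]
```

View pics/s2.png

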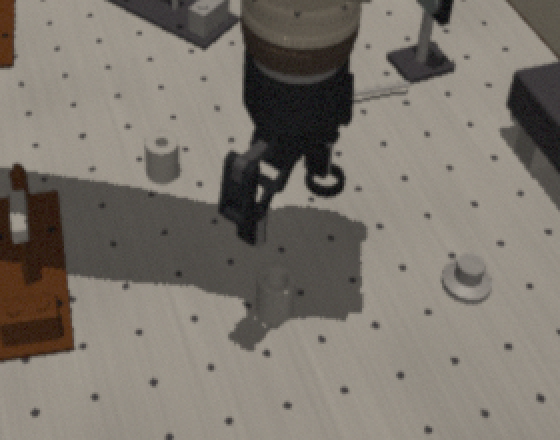

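The view shows the fingers straddling the line above the wide sleeve, which is at (275,295) in the crop, and nothing else is near. I'll descend and grip.

```bash
python3 -m handwheel '[[0,-0.001,0.01,0,0,0],[0,0,0.01,0,0,0],[0,0,0.01,0,0,0],[0,0,0.01,0,0,0],[0,0,0.01,0,0,0],[0,0,0.01,0,0,0],[0,0,0.006,0,0,0],[0,0,0,0,0,0]]'
python3 -m handwheel '[[0,0,0,0,0,0],[0,0,0,0,0,0],[0,0,0,0,0,0],[0,0,0,0,0,0],[0,0,0,0,0,0],[0,0,0,0,0,0],[0,0,0,0,0,0],[0,0,0,0,0,0]]' -1 40
python3 -m handwheel '[[0,0,0,0,0,0],[0,0,0,0,0,0],[0,0,0,0,0,0],[0,0,0,0,0,0],[0,0,0,0,0,0],[0,0,0,0,0,0],[0,0,0,0,0,0],[0,0,0,0,0,0]]'
```

```text
time: 5.58
ee_pos: [0.5205, -0.2596, 0.0321]
tcp_rot: [-180.0, -0.1, 124.7]
wrist_force: [-0.2, 0.6, -0.2]
opening: 0.0855
time: 6.25
ee_pos: [0.5214, -0.26, 0.034]
tcp_rot: [180.0, -0.0, 124.7]
wrist_force: [0.3, 0.4, -0.4]
opening: -0.0
time: 6.92
ee_pos: [0.5214, -0.26, 0.0339]
tcp_rot: [180.0, -0.0, 124.7]
wrist_force: [0.0, -1.3, 0.4]
opening: -0.0003
```

The gripper closed fully, so the grasp missed. Taking a look.

```bash
python3 - <<'E'
from h import *
c=cam('side');T=cam('top');np.savez('/tmp/s3.npz',**c);np.savez('/tmp/t3.npz',**T)
o=monitor.get_obs();print(proj(c,o['ee_pos']),proj(T,o['ee_pos']))
save('s3.png',np.hstack([cv2.resize(c['img'][270:400,260:390],(400,400)),cv2.resize(T['img'][150:260,355:465],(400,400))]))
E
```

```text
(np.float64(337.4600880478529), np.float64(342.9248317702363)) (np.float64(410.86837994342477), np.float64(205.41456431926))
```

View pics/s3.png

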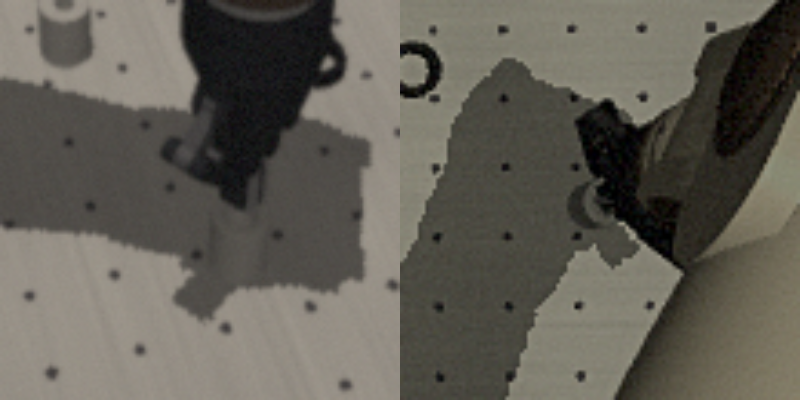

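```bash
python3 - <<'E'
from h import *
for f in('/tmp/s3.npz','/tmp/t3.npz'):
    c=dict(np.load(f));W=world(c);I=c['img'].astype(int).mean(-1)
    D=np.hypot(W[...,0]-.5215,W[...,1]+.259)
    for a in np.arange(.0,.16,.01):
        m=(D<.1)&(W[...,2]>a)&(W[...,2]<a+.01)&(I<50)
        if m.sum()>3 and a>0.005: print(f,round(a,3),m.sum(),np.median(W[m],0).round(3),W[m][:,:2].min(0).round(3),W[m][:,:2].max(0).round(3))
E
```

```text
/tmp/s3.npz 0.06 19 [ 0.514 -0.268  0.068] [ 0.507 -0.273] [ 0.529 -0.263]
/tmp/s3.npz 0.07 26 [ 0.514 -0.269  0.075] [ 0.507 -0.275] [ 0.53  -0.263]
/tmp/s3.npz 0.08 21 [ 0.519 -0.271  0.084] [ 0.512 -0.274] [ 0.53  -0.267]
/tmp/s3.npz 0.09 16 [ 0.528 -0.269  0.095] [ 0.514 -0.277] [ 0.54  -0.262]
/tmp/s3.npz 0.1 92 [ 0.517 -0.268  0.107] [ 0.502 -0.288] [ 0.554 -0.252]
/tmp/s3.npz 0.11 91 [ 0.508 -0.274  0.113] [ 0.495 -0.293] [ 0.557 -0.251]
/tmp/s3.npz 0.12 115 [ 0.525 -0.271  0.125] [ 0.49  -0.296] [ 0.569 -0.241]
/tmp/s3.npz 0.13 88 [ 0.519 -0.279  0.135] [ 0.483 -0.3  ] [ 0.545 -0.264]
/tmp/s3.npz 0.14 160 [ 0.487 -0.286  0.146] [ 0.465 -0.305] [ 0.575 -0.24 ]
/tmp/s3.npz 0.15 95 [ 0.508 -0.285  0.153] [ 0.468 -0.302] [ 0.544 -0.268]
/tmp/t3.npz 0.01 10 [ 0.52  -0.244  0.014] [ 0.506 -0.255] [ 0.534 -0.241]
/tmp/t3.npz 0.02 14 [ 0.515 -0.244  0.025] [ 0.505 -0.257] [ 0.531 -0.241]
/tmp/t3.npz 0.03 13 [ 0.517 -0.244  0.035] [ 0.507 -0.252] [ 0.536 -0.242]
/tmp/t3.npz 0.04 7 [ 0.517 -0.246  0.044] [ 0.507 -0.252] [ 0.532 -0.242]
/tmp/t3.npz 0.06 9 [ 0.517 -0.249  0.068] [ 0.507 -0.261] [ 0.527 -0.246]
/tmp/t3.npz 0.07 8 [ 0.518 -0.248  0.074] [ 0.511 -0.253] [ 0.529 -0.245]
/tmp/t3.npz 0.08 9 [ 0.518 -0.248  0.086] [ 0.511 -0.253] [ 0.53  -0.246]
/tmp/t3.npz 0.1 16 [ 0.528 -0.243  0.107] [ 0.488 -0.268] [ 0.538 -0.232]
/tmp/t3.npz 0.11 28 [ 0.54  -0.238  0.113] [ 0.482 -0.272] [ 0.551 -0.225]
/tmp/t3.npz 0.12 27 [ 0.543 -0.234  0.127] [ 0.479 -0.274] [ 0.555 -0.222]
/tmp/t3.npz 0.13 26 [ 0.547 -0.233  0.134] [ 0.472 -0.279] [ 0.559 -0.219]
/tmp/t3.npz 0.14 58 [ 0.564 -0.227  0.146] [ 0.472 -0.279] [ 0.578 -0.214]
/tmp/t3.npz 0.15 40 [ 0.563 -0.23   0.154] [ 0.542 -0.238] [ 0.575 -0.215]
```

```bash
python3 - <<'E'
from h import *
c=dict(np.load('/tmp/s3.npz'));W=world(c);I=c['img'].astype(int).mean(-1)
print('z mm side rows 318..366 step2, cols 322..354 step2');print((W[318:368:2,322:356:2,2]*1000).round().astype(int))
print((I[318:368:2,322:356:2]).round().astype(int))
g=c['img'][290:375,290:390].astype(float);g=np.clip((g/130)**.6*255,0,255).astype(np.uint8)
save('s4.png',cv2.resize(g,(700,595),interpolation=2))
E
```

```text
z mm side rows 318..366 step2, cols 322..354 step2
[[                 152                  153                  144
                   142                  107                  110
                   110                  108                  120
                   123                  127                  127
                   107                  102                    2
                     1 -9223372036854775808]
 [                 152                  149                  141
                   144                  143                  112
                   109                  108                  108
                   120                  123                  110
                   102                   97                    0
                     1                    1]
 [                 151                  149                  150
                   147                  143                  112
                   112                  111                  111
                   114                  108                  105
                    91                    1      
[... 9337 characters left out ...]

 [ 76  70  77  64  72  76  79  79  80  82  83  77  68  73  75  73  76]
 [ 55  38  69  68  71  76  76  80  82  81  80  75  69  75  75  75  78]
 [ 72  65  75  65  69  76  83  83  82  81  83  74  70  74  75  75  77]
 [ 76  78  73  70  74  77  79  82  84  80  77  75  69  75  76  71  75]
 [114  78  78  73  73  78  79  83  83  81  80  76  73  76  73  75  74]
 [ 86  75  79  73  74  76  82  81  81  80  79  76  77  77  73  76  75]
 [ 78  75  76  80  76  78  78  79  83  79  81  75  78  82 110  82 107]
 [ 80  75  75  72  77  76  77 108 137 118 135 121 132 138 143 140 140]
 [ 75  80  75  76  78  83 132 138 141 138 140 144 138 140 146 142 140]]<stdin>:3: RuntimeWarning: invalid value encountered in cast
```

View pics/s4.png

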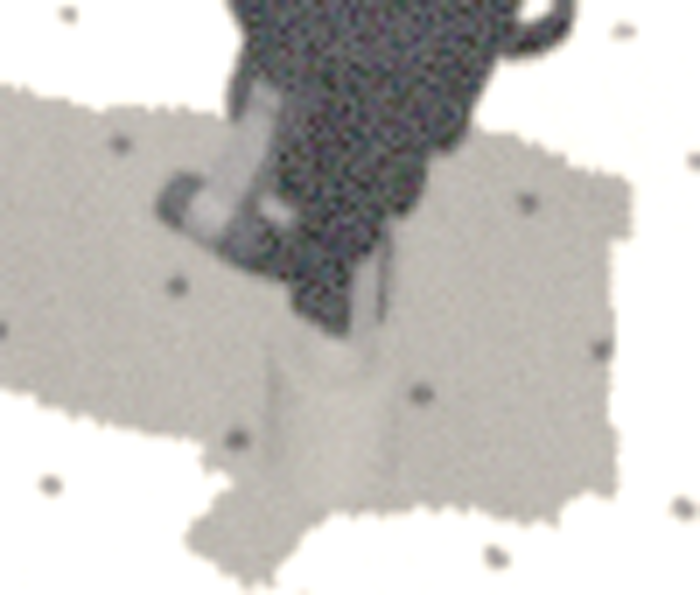

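The enhanced crop shows the closed fingertips at (345,335), standing above the sleeve's visible bore. Depth puts the tips at z ≈ 0.06, while the reported TCP (0.034) implies 0.017. The reported height and the images disagree by about 43 mm, so I'll raise the arm, open the fingers and check that offset against depth.

```bash
cat > tips.py <<'E'
from h import *
o=monitor.get_obs();print('t',o['time'],o['ee_pos'].round(4),o['tcp_rot'].round(1),o['opening'].round(4),'q',o['q'].round(2))
for n in('side','top'):
    c=cam(n);np.savez('/tmp/%s_l.npz'%n,**c);W=world(c);I=c['img'].astype(int).mean(-1)
    m=(np.hypot(W[...,0]-o['ee_pos'][0],W[...,1]-o['ee_pos'][1])<.06)&(W[...,2]>.050)&(W[...,2]<.13)
    P=W[m]
    for a in np.arange(.05,.125,.005):
        k=(P[:,2]>=a)&(P[:,2]<a+.005)
        if k.sum()>2:print(n,round(a,3),k.sum(),P[k].mean(0).round(3),np.ptp(P[k],axis=0)[:2].round(3))
E
python3 -m handwheel '[[0,0,-0.01,0,0,0],[0,0,-0.01,0,0,0],[0,0,0,0,0,0],[0,0,0,0,0,0],[0,0,0,0,0,0],[0,0,0,0,0,0],[0,0,0,0,0,0],[0,0,0,0,0,0]]'
python3 tips.py
python3 -m handwheel '[[0,0,0,0,0,0],[0,0,0,0,0,0],[0,0,0,0,0,0],[0,0,0,0,0,0],[0,0,0,0,0,0],[0,0,0,0,0,0],[0,0,0,0,0,0],[0,0,0,0,0,0]]' 1
python3 tips.py
```

```text
time: 7.68
ee_pos: [0.5212, -0.2599, 0.0536]
tcp_rot: [180.0, -0.1, 124.7]
wrist_force: [0.1, -0.4, -0.0]
opening: 0.0001
time: 8.35
ee_pos: [0.5214, -0.26, 0.054]
tcp_rot: [180.0, -0.0, 124.7]
wrist_force: [0.0, -0.1, -0.2]
opening: 0.0853Traceback (most recent call last):
  File "tips.py", line 2, in <module>
    o=monitor.get_obs();print('t',o['time'],o['ee_pos'].round(4),o['tcp_rot'].round(1),o['opening'].round(4),'q',o['q'].round(2))
                                                                                       ^^^^^^^^^^^^^^^^^^
AttributeError: 'float' object has no attribute 'round'
Traceback (most recent call last):
  File "tips.py", line 2, in <module>
    o=monitor.get_obs();print('t',o['time'],o['ee_pos'].round(4),o['tcp_rot'].round(1),o['opening'].round(4),'q',o['q'].round(2))
                                                                                       ^^^^^^^^^^^^^^^^^^
AttributeError: 'float' object has no attribute 'round'
```

```bash
sed -i "s/o\['opening'\].round(4)/round(o['opening'],4)/" tips.py
python3 tips.py
python3 -m handwheel '[[0,0,0,0,0,0],[0,0,0,0,0,0],[0,0,0,0,0,0],[0,0,0,0,0,0],[0,0,0,0,0,0],[0,0,0,0,0,0],[0,0,0,0,0,0],[0,0,0,0,0,0]]' -1
python3 tips.py
```

```text
t 8.35 [ 0.5214 -0.26    0.054 ] [180.   -0.  124.7] 0.0853 q [-2.652e+01  9.220e+00 -2.420e+00  7.837e+01  4.000e-02  2.875e+01]
side 0.085 5 [ 0.545 -0.249  0.089] [0.076 0.057]
side 0.09 25 [ 0.543 -0.247  0.093] [0.078 0.068]
side 0.095 41 [ 0.529 -0.258  0.097] [0.095 0.072]
side 0.1 58 [ 0.517 -0.267  0.102] [0.095 0.072]
side 0.105 43 [ 0.519 -0.266  0.108] [0.095 0.069]
side 0.11 44 [ 0.523 -0.266  0.112] [0.096 0.065]
side 0.115 40 [ 0.522 -0.267  0.117] [0.091 0.066]
side 0.12 34 [ 0.529 -0.263  0.122] [0.088 0.068]
top 0.095 5 [ 0.542 -0.236  0.098] [0.076 0.058]
top 0.1 8 [ 0.51  -0.258  0.102] [0.092 0.062]
top 0.105 6 [ 0.504 -0.259  0.108] [0.084 0.06 ]
top 0.11 8 [ 0.528 -0.243  0.112] [0.086 0.055]
top 0.12 3 [ 0.504 -0.258  0.122] [0.076 0.052]
time: 9.12
ee_pos: [0.5214, -0.26, 0.0539]
tcp_rot: [180.0, -0.0, 124.7]
wrist_force: [-0.5, -0.0, 0.5]
opening: 0.0
t 9.1167 [ 0.5214 -0.26    0.0539] [180.   -0.  124.7] 0.0 q [-2.652e+01  9.220e+00 -2.420e+00  7.837e+01  4.000e-02  2.875e+01]
side 0.075 4 [ 0.523 -0.268  0.078] [0.011 0.004]
side 0.08 20 [ 0.522 -0.269  0.083] [0.023 0.01 ]
side 0.085 25 [ 0.518 -0.268  0.088] [0.025 0.012]
side 0.09 28 [ 0.517 -0.269  0.092] [0.027 0.013]
side 0.095 22 [ 0.52  -0.27   0.098] [0.023 0.011]
side 0.1 23 [ 0.523 -0.27   0.102] [0.019 0.007]
side 0.105 15 [ 0.523 -0.27   0.107] [0.019 0.008]
side 0.11 13 [ 0.527 -0.269  0.113] [0.016 0.01 ]
side 0.115 6 [ 0.527 -0.27   0.117] [0.014 0.01 ]
side 0.12 38 [ 0.527 -0.271  0.123] [0.05  0.034]
top 0.085 8 [ 0.518 -0.251  0.087] [0.022 0.015]
top 0.09 7 [ 0.519 -0.249  0.092] [0.017 0.005]
top 0.095 6 [ 0.518 -0.251  0.098] [0.022 0.009]
top 0.1 3 [ 0.52  -0.248  0.102] [0.017 0.008]
top 0.105 4 [ 0.517 -0.249  0.108] [0.01  0.007]
top 0.12 7 [ 0.517 -0.25   0.122] [0.042 0.025]
```

Shut, the tips sit at z ≈ 0.0785 with a reported TCP z of 0.054; open, they sit at about 0.090, which matches the stated 13 mm swing. The horizontal position agrees with the report. So the real height is the reported one plus about 42 mm, and I'll use that, watching force and opening. For a true TCP height of 0.032 the reported z must be about −0.010.

```bash
python3 -m handwheel '[[0,0,0,0,0,0],[0,0,0,0,0,0],[0,0,0,0,0,0],[0,0,0,0,0,0],[0,0,0,0,0,0],[0,0,0.01,0,0,0],[0,0,0.01,0,0,0],[0,0,0.01,0,0,0]]' 1
python3 -m handwheel '[[0,0,0.01,0,0,0],[0,0,0.01,0,0,0],[0,0,0.007,0,0,0],[0,0,0.004,0,0,0],[0,0,0.003,0,0,0],[0,0,0,0,0,0],[0,0,0,0,0,0],[0,0,0,0,0,0]]'
```

```text
time: 9.88
ee_pos: [0.5212, -0.2599, 0.0226]
tcp_rot: [180.0, -0.0, 124.7]
wrist_force: [0.1, -0.3, 0.0]
opening: 0.0855
time: 10.55
ee_pos: [0.5218, -0.2601, -0.0095]
tcp_rot: [179.9, 0.0, 124.7]
wrist_force: [-0.3, 0.2, -0.6]
opening: 0.0859
```

```bash
python3 -m handwheel '[[0,0,0,0,0,0],[0,0,0,0,0,0],[0,0,0,0,0,0],[0,0,0,0,0,0],[0,0,0,0,0,0],[0,0,0,0,0,0],[0,0,0,0,0,0],[0,0,0,0,0,0]]' -1 40
```

```text
time: 11.22
ee_pos: [0.5216, -0.2601, -0.0097]
tcp_rot: [180.0, 0.0, 124.7]
wrist_force: [-0.5, -0.4, 3.8]
opening: 0.0335
```

Gripped: the opening is 33.5 mm, against an expected 34. Now lifting and moving over to the pin.

```bash
python3 -m handwheel '[[0,0,-0.01,0,0,0],[0,0,-0.02,0,0,0],[0,0,-0.02,0,0,0],[0,0,-0.02,0,0,0],[0,0,-0.02,0,0,0],[0.01,0.006,-0.01,0,0,0],[0.02,0.013,0,0,0,0],[0.025,0.016,0,0,0,0]]'
python3 -m handwheel '[[0.03,0.019,0,0,0,0],[0.03,0.019,0,0,0,0],[0.03,0.019,0,0,0,0],[0.03,0.019,0,0,0,0],[0.03,0.019,0,0,0,0],[0.03,0.019,0,0,0,0],[0.03,0.019,0,0,0,0],[0.03,0.019,0,0,0,0]]'
python3 -m handwheel '[[0.03,0.019,0,0,0,0],[0.03,0.019,0,0,0,0],[0.03,0.019,0,0,0,0],[0.02,0.013,0,0,0,0],[0.01,0.006,0,0,0,0],[0,0,0,0,0,0],[0,0,0,0,0,0],[0,0,0,0,0,0]]'
python3 - <<'E'
from h import *
delta((.502,.2485,.1),125.1)
E
```

```text
time: 11.88
ee_pos: [0.5189, -0.1947, 0.0906]
tcp_rot: [179.9, 0.0, 124.6]
wrist_force: [-0.2, -0.3, -1.6]
opening: 0.0336
time: 12.55
ee_pos: [0.5059, 0.0912, 0.0901]
tcp_rot: [180.0, -0.1, 124.7]
wrist_force: [0.3, -1.1, -1.8]
opening: 0.0339
time: 13.22
ee_pos: [0.5009, 0.23, 0.0902]
tcp_rot: [-180.0, -0.0, 124.7]
wrist_force: [0.3, -0.1, -1.5]
opening: 0.0333
 t 13.22 pos [0.5009 0.23   0.0902] rot [-180.    -0.   124.7] q [24.7  4.4 -3.6 81.9  0.  80. ] F [ 0.3 -0.1 -1.5] open 0.0333
 shift(cur tool) [ 0.0146  0.0114 -0.0098] shift(goal tool) [ 0.0145  0.0115 -0.0098] turn [-0.01 -0.02 -0.4 ]
```

```bash
python3 -m handwheel '[[0.007,0.006,0,0,0,-0.4],[0.0075,0.0055,0,0,0,0],[0,0,0,0,0,0],[0,0,0,0,0,0],[0,0,0,0,0,0],[0,0,0,0,0,0],[0,0,0,0,0,0],[0,0,0,0,0,0]]'
cat > al.py <<'E'
from h import *
from scipy.optimize import least_squares
def circ(P,r):
    f=lambda p:np.hypot(P[:,0]-p[0],P[:,1]-p[1])-r
    s=least_squares(f,P[:,:2].mean(0)+[0.0,.005],loss='soft_l1',f_scale=.002);return s.x.round(4),np.abs(f(s.x)).mean().round(4),len(P)
delta((.502,.2485,.1),125.1)
o=monitor.get_obs();e=o['ee_pos']
for n in('side','top'):
    c=cam(n);np.savez('/tmp/%s_l.npz'%n,**c);W=world(c);I=c['img'].astype(int).mean(-1)
    D=np.hypot(W[...,0]-e[0],W[...,1]-e[1]);zb=e[2]+.0097
    for nm,a,b,r,rr in(('sleeve',zb+.003,zb+.018,.017,.025),('pin',.025,.058,.008,.016),('shoulder',.010,.016,.014,.022)):
        m=(D<rr)&(W[...,2]>a)&(W[...,2]<b)&((I>40)if nm=='sleeve' else True)
        if m.sum()>8: print(n,nm,circ(W[m],r),W[m].mean(0).round(4))
    print(n,'proj ee',np.round(proj(c,e+[0,0,.042])), 'pin',np.round(proj(c,[.502,.2485,.07])))
E
python3 al.py; python3 - <<'E'
from h import *
c=dict(np.load('/tmp/side_l.npz'));save('s5.png',cv2.resize(c['img'][110:230,200:340],(700,600),interpolation=2))
E
```

```text
time: 13.88
ee_pos: [0.5023, 0.2492, 0.0903]
tcp_rot: [180.0, -0.0, 125.1]
wrist_force: [0.6, 0.8, -1.0]
opening: 0.0333
 t 13.88 pos [0.5023 0.2492 0.0903] rot [180.   -0.  125.1] q [26.4  5.7 -2.3 82.   0.  81.3] F [ 0.6  0.8 -1. ] open 0.0333
 shift(cur tool) [-0.0004 -0.0006 -0.0097] shift(goal tool) [-0.0004 -0.0006 -0.0097] turn [ 0.03 -0.03  0.02]
side sleeve (array([0.5013, 0.2493]), np.float64(0.0015), 65) [0.5023 0.2352 0.1101]
side pin (array([0.5005, 0.2473]), np.float64(0.0015), 66) [0.4996 0.2412 0.0407]
side shoulder (array([0.5008, 0.2475]), np.float64(0.002), 25) [0.4994 0.2389 0.0124]
side proj ee [258. 148.] pin [259. 170.]
top shoulder (array([0.5053, 0.2473]), np.float64(0.0032), 20) [0.5068 0.2388 0.0128]
top proj ee [204. 212.] pin [209. 214.]
```

View pics/s5.png

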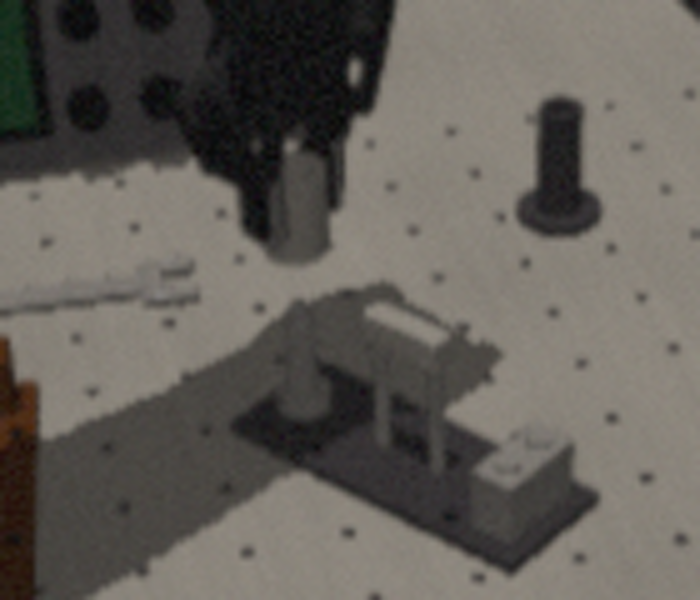

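The side crop shows the sleeve held upright at (300,205), directly above the pin tip at (300,305); its bottom clears the tip by about 3 cm. The circle fits put the pin at (−0.8, −2.0) mm from the sleeve axis, so I'll correct by that and go down in stages.

```bash
python3 -m handwheel '[[-0.001,-0.0015,0,0,0,0],[0,0,0.008,0,0,0],[0,0,0.008,0,0,0],[0,0,0.006,0,0,0],[0,0,0.004,0,0,0],[0,0,0.004,0,0,0],[0,0,0.004,0,0,0],[0,0,0,0,0,0]]'
python3 -m handwheel '[[0,0,0.003,0,0,0],[0,0,0.003,0,0,0],[0,0,0.002,0,0,0],[0,0,0.002,0,0,0],[0,0,0,0,0,0],[0,0,0,0,0,0],[0,0,0,0,0,0],[0,0,0,0,0,0]]'
python3 al.py
```

```text
time: 14.65
ee_pos: [0.5013, 0.2476, 0.0553]
tcp_rot: [-180.0, -0.0, 125.1]
wrist_force: [0.3, -0.4, -1.4]
opening: 0.0334
time: 15.32
ee_pos: [0.5017, 0.2478, 0.0465]
tcp_rot: [180.0, -0.0, 125.1]
wrist_force: [0.2, -0.4, -1.3]
opening: 0.033
 t 15.32 pos [0.5017 0.2478 0.0465] rot [180.   -0.  125.1] q [26.3  6.2 -6.6 77.2  0.  81.1] F [ 0.2 -0.4 -1.3] open 0.033
 shift(cur tool) [ 0.0005  0.0007 -0.0535] shift(goal tool) [ 0.0005  0.0007 -0.0535] turn [ 0.05 -0.02  0.03]
side sleeve (array([0.501 , 0.2482]), np.float64(0.0015), 65) [0.502  0.2351 0.0666]
side pin (array([0.5013, 0.2464]), np.float64(0.0013), 56) [0.4995 0.2404 0.0393]
side shoulder (array([0.5022, 0.2465]), np.float64(0.0023), 30) [0.4978 0.2385 0.0126]
side proj ee [259. 164.] pin [259. 170.]
top proj ee [208. 214.] pin [209. 214.]
```

```bash
python3 -m handwheel '[[-0.0005,-0.0005,0.004,0,0,0],[0,0,0.004,0,0,0],[0,0,0.004,0,0,0],[0,0,0.004,0,0,0],[0,0,0.004,0,0,0],[0,0,0.004,0,0,0],[0,0,0.004,0,0,0],[0,0,0,0,0,0]]'
python3 -m handwheel '[[0,0,0.002,0,0,0],[0,0,0.002,0,0,0],[0,0,0.002,0,0,0],[0,0,0.001,0,0,0],[0,0,0.001,0,0,0],[0,0,0,0,0,0],[0,0,0,0,0,0],[0,0,0,0,0,0]]'
```

```text
time: 16.08
ee_pos: [0.501, 0.2468, 0.0172]
tcp_rot: [-180.0, -0.0, 125.1]
wrist_force: [0.3, -0.0, -1.8]
opening: 0.0337
time: 16.75
ee_pos: [0.5016, 0.2471, 0.0104]
tcp_rot: [180.0, -0.0, 125.1]
wrist_force: [0.3, -0.2, -1.1]
opening: 0.0335
```

```bash
python3 -m handwheel '[[0,0,0.001,0,0,0],[0,0,0.001,0,0,0],[0,0,0.0005,0,0,0],[0,0,0,0,0,0],[0,0,0,0,0,0],[0,0,0,0,0,0],[0,0,0,0,0,0],[0,0,0,0,0,0]]'
```

```text
time: 17.42
ee_pos: [0.5016, 0.2471, 0.0083]
tcp_rot: [179.9, -0.0, 125.1]
wrist_force: [-2.1, -0.3, 5.9]
opening: 0.0338
```

Contact came at the predicted height: z 0.0083 reported, so the sleeve bottom is at 18 mm, with about 7 N. Releasing and moving up.

```bash
python3 -m handwheel '[[0,0,0,0,0,0],[0,0,0,0,0,0],[0,0,0,0,0,0],[0,0,0,0,0,0],[0,0,0,0,0,0],[0,0,0,0,0,0],[0,0,0,0,0,0],[0,0,0,0,0,0]]' 1
python3 -m handwheel '[[0,0,-0.008,0,0,0],[0,0,-0.015,0,0,0],[0,0,-0.015,0,0,0],[0,0,-0.015,0,0,0],[0,0,-0.015,0,0,0],[0,0,-0.015,0,0,0],[0,0,-0.007,0,0,0],[0,0,0,0,0,0]]'
python3 - <<'E'
from h import *
from scipy.optimize import least_squares
c=cam('side');np.savez('/tmp/side_l.npz',**c);save('s6.png',cv2.resize(c['img'][110:230,200:340],(700,600),interpolation=2))
W=world(c);D=np.hypot(W[...,0]-.5016,W[...,1]-.2471);m=(D<.03)&(W[...,2]>.012)&(W[...,2]<.075);print(np.histogram(W[m][:,2],np.arange(.01,.08,.005)))
a,b,e,f=150,230,235,330;W=W[a:b,e:f];z=W[...,2];I=c['img'][a:b,e:f].astype(int).mean(-1)
m=((z>.083)&(z<.094)).astype(np.uint8);v,u=np.nonzero(m)
P=np.array([ray(c,p+e,q+a,.088)[:2] for p,q in zip(u,v)],np.float32);print('handle',cv2.minAreaRect(P),P.mean(0))
delta((.542,.1895,.1),125.1)
E
```

```text
time: 18.08
ee_pos: [0.5015, 0.247, 0.0077]
tcp_rot: [180.0, -0.0, 125.1]
wrist_force: [-0.8, -1.2, 0.3]
opening: 0.0852
time: 18.75
ee_pos: [0.5024, 0.2474, 0.1]
tcp_rot: [179.8, 0.0, 125.1]
wrist_force: [-0.3, 0.1, 0.1]
opening: 0.0857
(array([ 5, 16, 21, 24, 15, 27, 16, 26, 23, 24, 77, 11,  5,  0]), array([0.01 , 0.015, 0.02 , 0.025, 0.03 , 0.035, 0.04 , 0.045, 0.05 ,
       0.055, 0.06 , 0.065, 0.07 , 0.075, 0.08 ]))
handle ((0.540087103843689, 0.18545103073120117), (0.020021338015794754, 0.04886380583047867), 38.41370391845703) [0.5400936  0.18599068]
 t 18.8 pos [0.5019 0.2472 0.0986] rot [179.9  -0.  125.1] q [26.2  5.4 -1.7 82.8  0.  81.1] F [ 0.2 -0.2 -0.3] open 0.0851
 shift(cur tool) [-0.0703 -0.0004 -0.0014] shift(goal tool) [-0.0703 -0.0004 -0.0014] turn [ 0.12 -0.01  0.03]
```

View pics/s6.png

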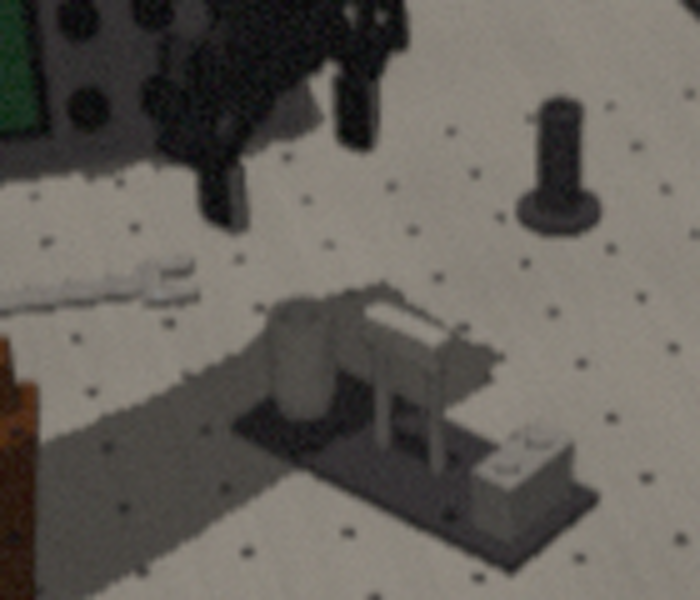

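The crop shows the sleeve seated on the shoulder at (303,360). Its top reads 63 mm, as it should, with the pin tip rising above it; the carrier is undisturbed and the handle bar is at (408,325). The other bench items look untouched. I'll move 70 mm along the carrier to the handle, go down and grip it.

```bash
python3 -m handwheel '[[-0.01,0,0,0,0,0],[-0.02,0,0,0,0,0],[-0.02,0,0,0,0,0],[-0.015,0,0,0,0,0],[-0.005,0,0,0,0,0],[0,0,0.01,0,0,0],[0,0,0.01,0,0,0],[0,0,0.01,0,0,0]]'
python3 -m handwheel '[[0,0,0.01,0,0,0],[0,0,0.01,0,0,0],[0,0,0.008,0,0,0],[0,0,0.005,0,0,0],[0,0,0,0,0,0],[0,0,0,0,0,0],[0,0,0,0,0,0],[0,0,0,0,0,0]]'
python3 - <<'E'
from h import *
delta((.542,.190,.035),125.1)
E
```

```text
time: 19.47
ee_pos: [0.5411, 0.19, 0.066]
tcp_rot: [-180.0, -0.1, 125.1]
wrist_force: [0.0, -0.3, 0.2]
opening: 0.0855
time: 20.13
ee_pos: [0.5422, 0.1899, 0.0355]
tcp_rot: [179.9, -0.0, 125.1]
wrist_force: [1.3, 0.3, 0.4]
opening: 0.0855
 t 20.13 pos [0.5422 0.1899 0.0355] rot [179.9  -0.  125.1] q [19.3  8.4 -5.4 76.1  0.  74.2] F [1.3 0.3 0.4] open 0.0855
 shift(cur tool) [ 0.0002 -0.0001  0.0005] shift(goal tool) [ 0.0002 -0.0001  0.0005] turn [ 0.09 -0.01  0.03]
```

```bash
python3 -m handwheel '[[0,0,0,0,0,0],[0,0,0,0,0,0],[0,0,0,0,0,0],[0,0,0,0,0,0],[0,0,0,0,0,0],[0,0,0,0,0,0],[0,0,0,0,0,0],[0,0,0,0,0,0]]' -1 100
python3 -m handwheel '[[0,0,0,0,0,0],[0,0,0,0,0,0],[0,0,0,0,0,0],[0,0,0,0,0,0],[0,0,0,0,0,0],[0,0,0,0,0,0],[0,0,0,0,0,0],[0,0,0,0,0,0]]'
```

```text
time: 20.8
ee_pos: [0.5419, 0.1898, 0.035]
tcp_rot: [180.0, -0.0, 125.1]
wrist_force: [-0.9, 0.5, 1.8]
opening: 0.0125
time: 21.47
ee_pos: [0.5418, 0.1898, 0.035]
tcp_rot: [180.0, -0.0, 125.1]
wrist_force: [-1.6, 0.2, 5.1]
opening: 0.0125
```

It grips at 12.5 mm; the bar is 14 mm (pads compressed) and the legs are only 8 mm, so this is the bar. Lifting 100 mm.

```bash
python3 -m handwheel '[[0,0,-0.003,0,0,0],[0,0,-0.005,0,0,0],[0,0,-0.008,0,0,0],[0,0,-0.01,0,0,0],[0,0,-0.01,0,0,0],[0,0,-0.01,0,0,0],[0,0,-0.01,0,0,0],[0,0,-0.01,0,0,0]]'
python3 -m handwheel '[[0,0,-0.01,0,0,0],[0,0,-0.01,0,0,0],[0,0,-0.007,0,0,0],[0,0,-0.005,0,0,0],[0,0,-0.002,0,0,0],[0,0,0,0,0,0],[0,0,0,0,0,0],[0,0,0,0,0,0]]'
python3 -m handwheel '[[0,0,0,0,0,0],[0,0,0,0,0,0],[0,0,0,0,0,0],[0,0,0,0,0,0],[0,0,0,0,0,0],[0,0,0,0,0,0],[0,0,0,0,0,0],[0,0,0,0,0,0]]'
python3 - <<'E'
from h import *
delta((.542,.190,.135),125.1)
for n in('side','top'):
    c=cam(n);W=world(c);I=c['img'].astype(int).mean(-1)
    if n=='side': save('s7.png',c['img'])
    else: save('t7.png',c['img'])
    y=np.radians(125.1);lx=(W[...,0]-.542)*np.cos(y)+(W[...,1]-.19)*np.sin(y);ly=-(W[...,0]-.542)*np.sin(y)+(W[...,1]-.19)*np.cos(y)
    for nm,a,b,zl,zh in(('plate',-.095,.095,.09,.125),('blocktop',-.085,-.06,.13,.155),('sleevetop',.05,.09,.152,.175)):
        m=(lx>a)&(lx<b)&(abs(ly)<.038)&(W[...,2]>zl)&(W[...,2]<zh)
        if nm=='plate':m&=(I<70)&(W[...,2]<.115)
        if m.sum()>20:
            A=np.c_[lx[m],ly[m],np.ones(m.sum())];s=np.linalg.lstsq(A,W[m][:,2],rcond=None)[0];print(n,nm,m.sum(),'slope deg',np.degrees(s[:2]).round(2),'z0',s[2].round(4),'med z',np.median(W[m][:,2]).round(4),'max',W[m][:,2].max().round(4))
E
```

```text
time: 22.13
ee_pos: [0.5419, 0.1898, 0.1022]
tcp_rot: [179.9, -0.0, 125.1]
wrist_force: [0.9, 0.2, -5.5]
opening: 0.0125
time: 22.8
ee_pos: [0.5415, 0.1896, 0.1341]
tcp_rot: [-180.0, -0.0, 125.1]
wrist_force: [0.2, -0.3, -5.7]
opening: 0.0128
time: 23.47
ee_pos: [0.5418, 0.1897, 0.1348]
tcp_rot: [180.0, -0.0, 125.1]
wrist_force: [-0.2, 0.1, -5.4]
opening: 0.0124
 t 23.47 pos [0.5418 0.1897 0.1348] rot [180.   -0.  125.1] q [19.3  7.4  4.4 87.   0.  74.2] F [-0.2  0.1 -5.4] open 0.0124
 shift(cur tool) [ 0.0001  0.0004 -0.0002] shift(goal tool) [ 0.0001  0.0004 -0.0002] turn [ 0.03 -0.03  0.03]
side plate 1034 slope deg [ 0.24 -1.05] z0 0.1081 med z 0.1079 max 0.1149
side blocktop 217 slope deg [13.39 -4.5 ] z0 0.1585 med z 0.1423 max 0.1471
side sleevetop 133 slope deg [ 9.2  -8.25] z0 0.1513 med z 0.1618 max 0.1709
top plate 506 slope deg [-0.7  -0.09] z0 0.1071 med z 0.1077 max 0.1139
top blocktop 199 slope deg [ 2.03 -0.93] z0 0.1453 med z 0.1427 max 0.1483
```

View pics/s7.png

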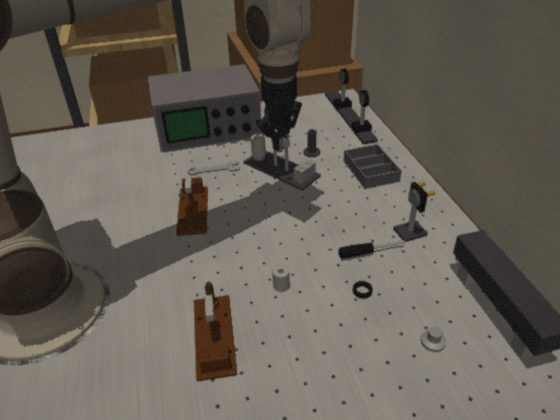

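The carrier hangs level near (282,165) with the sleeve on its pin at (258,148). The plate top is at 0.108, so the underside is 10 cm clear, and the tilt is within measurement noise. The narrow sleeve (281,280) and all the bystanders are where they were. The arm is steady, so I'm handing in.

```bash
python3 -c "
from workcell import order,monitor
o=monitor.get_obs();print(abs(o['qd']).max());print(order.job_done())"
```

```text
0.05521494005380861
the job is handed in; nothing more can be done
None
```

The job is done and handed in at about 23.6 s: the 19 mm bore sleeve is home on the pin, and the arm is holding the carrier by its handle bar about 100 mm above the bench.

**Last checks**
- **Sleeve:** on release it sat on the shoulder, with its top at the expected 63 mm. It was still on the pin after the lift.
- **Carrier:** the plate top reads 108 mm, so the underside is 100 mm up. The plate fits gave tilts of 0.1 to 1.05°, which is within camera noise. The arm was steady, holding a 5.4 N load, which matches the carrier plus sleeve.
- **Other things:** the narrow sleeve and the bystanders look unmoved in the last side picture.

**What failed or disagreed**
- **Joint limit:** my first turn ran the last joint to the end of its range, at 180°. I used the equivalent half-turn grasp instead.
- **Missed grasp:** the first grasp closed above the sleeve without touching it. The reported tool height was about 42 mm lower than the depth images showed, so I worked with that offset. The later contact heights matched it.
- **Cameras:** the two cameras differed by about 5 mm in y, so I aligned the sleeve to the pin within one camera.
- **Fits I did not use:** tilt fits on the block and sleeve tops after the lift gave slopes up to 13°. They mixed in side surfaces, so I judged level from the plate alone.

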